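# Hold the dusting stencil over the buns in the pan

### The arm

A 6-joint arm with a two-finger parallel gripper is mounted at the origin on a cart in front of the work surface, level with it; the furniture and walls round the work are solid. World frame = base frame: x ahead of the robot, y to its left, z up, the work surface at z = 0. Lengths are in m, angles in degrees, forces in N, time in s.
With the tool pointing down it reaches from about 0.4 to 0.825 m from the base axis. Payload 7 kg.
Tool frame: the origin (TCP) lies between the finger pads; the fingertips stand 19 mm ahead of it and the grasp point (between the pads) is the TCP; y points along the fingers, x is the direction in which the jaws open and shut, and the axes are right-handed (so a half turn about y gives the same grasp; the last joint's range is limited). The gripper opens to 88 mm and grips with 3 to 60 N. Pads are 19 mm wide; open, the fingers measure 130 mm over their backs; the gripper's body (78 mm by 193 mm) begins 47 mm behind the grasp point.
Start: joints at [87.84, 20.546, 0.682, 0, -70.136, -16.507], TCP at [0.216, 0.639, 0.246] pointing down, gripper open.
Joint ranges: [-176.03, 176.03], [-82.01, 121.73], [-58.28, 71.71], [-173.87, 95.51], [-174.79, -0.11], [-173.66, 173.66]. Speed limits (degrees/s): [136.94, 136.94, 172.46, 180, 180, 180].

### API

Orientations are given as [roll, pitch, yaw] about the fixed x, y, z axes, in that order (R = Rz(yaw) Ry(pitch) Rx(roll)).
In Python, from plant import r gives the robot as it stands. The module is installed in compiled form; this text tells all that it offers.
- The arm moves only by the tool jog_arm, never from a script. Its argument "steps" is a list of rows, each a list of 5 numbers: the closure, from 0 (fully open) to 1 (shut), then the shift along the tool's x, y, z in m, then the turn about the tool's y in degrees. In form: [[jaw, x, y, z, turn], ...]. A call has 1 to 12 rows; each row shifts and turns the commanded pose from where the row before left it, along the tool's axes as they then stand; what a row does not reach is not made up. A row lasts 1/12 s, in which the tool goes at most 41.7 mm and 7.16 degrees, less where a joint would pass 70% of its speed; a pose out of reach is approached as far as the arm can. A call with a gripper value outside its range is refused whole. The fingers move at their own pace and stop on an object; "squeeze" is the grip in N (left out, the last holds). Time passes only in rows, so rows that do not move let the fingers close. It gives the time, the measured TCP pose, the force and the opening at its end, in the units of the state.
- r.get_state(): the state, without advancing time (a new reading comes with each control period).
- r.capture(name): name is "side" or "top"; returns a dict with "image" (420x560x3 uint8, red, green, blue), "vfov" (degrees; the focal length in pixels is half the picture's height over the tangent of half this angle, whatever the lens; pixels are square), "cx", "cy" (the principal point, pixels), "D" ([k1, k2, p1, p2, k3] as OpenCV has them; the pictures are not rectified), "R" (3x3) and "t" (3): a world point X has camera coordinates R X + t. Camera axes: x right, y down, z forward; pixel columns grow to the right and rows downward; lengths in m; the calibration is good to about 2 mm. A picture is of the moment at which its call begins. There is no depth.
- r.close_job(): hands the job in, once; it reports no verdict.
The state is a dict: "time_s": time; "joints": joint angles; "qd": joint speeds; "joint_torque": joint torques, N m; "tcp_pos": TCP position; "eef_rot": TCP orientation; "contact_force": force on the tool from outside, world axes, zero at the start; "moment": the same for the moment, N m; "gripper_width": finger opening in m.
Only numpy, scipy, OpenCV 4.12 (cv2) and the standard library are available. Lean on these libraries where they do the work, as an engineer would, in place of code of your own. Each camera call takes 0.05 s, during which the arm holds its last target.

### The job

I want to dust the two filled buns in the deep steel pan with sugar. Take the steel stencil by its black handle off the pins of its rack, carry it over the things on the table and lower it into the pan so that it hangs level about one centimetre above the bun tops, one opening over each bun, touching neither the buns nor the pan; do not knock over or shift anything on the way. Finish while holding it there, still, in the gripper: do not put it down or let go, I will shake the sugar through it.

Things in the scene. Friction and masses are not known exactly. Their poses are not given: they have to be found in the camera images.
- stencil: Dusting stencil: flat steel plate 222 mm (x) by 118 mm (y), 3 mm thick, about 0.26 kg, starting on the rack. Two barred round 70 mm openings 52 mm either side of the middle along x; near each end, 98.5 mm out, a 13 mm hole for a rack pin. A bridge handle rises from its middle. Origin: middle of the plate's underside, z up; the same when turned half round.
- stencil_grip (a point): Centre of the stencil's black grip bar, 83 mm above the plate's underside, over its middle. The bar runs along the stencil's y, 94 mm long, 14 mm thick (along x, pinch it so), 26 mm high, its top 96 mm above the underside, on two thin steel posts 36 mm either side. Axes as the stencil's.
- rack: Fixed rack for stencils: white base 236 x 90 mm, two 8 mm upright pins 98.5 mm either side of its middle along x, their tops 56 mm above the table. Other, white plates are fixed under our stencil, whose underside starts 20 mm above the table, so lift it straight up 40 mm or more to clear the pins. Origin: centre of the base's underside.
- pan: Deep steel pan, open at the top, loose, 0.8 kg: 265 mm (x) by 162 mm (y) over the rim, 100 mm high; inside 240 x 140 mm, upright walls, corners rounded by 14 mm, floor 3 mm up. With its x along the pan's x the stencil fits in with 9 mm to spare at each end, 11 mm at each side. Origin: centre of the pan's underside, on the table.
- bun_a: Loose filled bun with a cracked crust, about 93 mm across and 55 mm high, on the pan's floor about 54 mm to the -x side of the pan's middle, so its top is 58 mm above the pan's underside. Origin: centre of its underside.
- bun_b: Loose filled bun with a cracked crust, about 98 mm across and 54 mm high, on the pan's floor about 54 mm to the +x side of the pan's middle, top 57 mm above the pan's underside. Origin: centre of its underside.
- box: Loose light cardboard bakery box lying between the rack and the pan, 76 mm high, 140 mm (x) by 150 mm (y from -37 to +114 mm), plus an open end flap reaching to y = -114 mm. Origin: on the table. In the way: leave it where it is.
- shaker: Loose shaker jar with a dark lid, 45 mm across, 105 mm tall, standing beyond the box. Origin: centre of its underside. Leave it standing where it is.
- cup: Loose small plastic cup with a foil lid, 72 mm across, 71 mm tall, standing beyond the box. Origin: centre of its underside. Leave it standing where it is.

How it is judged (in metres and radians):
On the way:
1. the stencil is lifted off the rack's pins in the gripper (height (world z) of stencil above 0.06 m and contact force between stencil and the fingers above 1 N and contact force between stencil and rack below 0.05 N), for 0.2 s.
At the end, for the whole second after the job is handed in: The gripper holds the stencil still, level within 4 degrees, inside the pan: centred within 10 mm, its long side along the pan's within 5 degrees, underside 61 to 78 mm above the pan's underside (3 to 20 mm over the bun tops), touching neither buns nor pan; nothing else shifted more than 20 mm (horizontal distance between stencil and pan below 0.01 m and angle between the x axis of stencil and the x axis of pan, either way round below 0.09 rad and z of stencil in the frame of pan between 0.061 and 0.078 m and angle between stencil's own z axis and vertical below 0.07 rad and contact force between stencil and pan below 0.05 N and contact force between stencil and bun_a below 0.05 N and contact force between stencil and bun_b below 0.05 N and contact force between stencil and the fingers above 1 N and linear speed of stencil below 0.02 m/s and distance of each of pan, box, shaker, cup from where it was at the start of the episode below 0.02 m); the arm keeps its last pose, push and grip.
It fails at once if a bun is touched by the stencil or the gripper (contact force between any of bun_a, bun_b and stencil above 0.5 N or contact force between any of bun_a, bun_b and the arm above 0.5 N or contact force between any of bun_a, bun_b and the fingers above 0.5 N).
It fails at once if the box, the shaker or the cup is shifted by more than 20 mm or knocked over (distance of any of box, shaker, cup from where it was at the start of the episode above 0.02 m or angle between any of box, shaker, cup's own z axis and vertical above 0.3 rad).
It fails at once if the pan is shoved by more than 20 mm (distance of pan from where it was at the start of the episode above 0.02 m).
It also fails if it takes over 51 s, if anything falls off the work surface, if the arm or the gripper's body presses on something with over 40 N, if the wrist force passes 120 N, or if a joint passes its speed limit or range.

## Working session

There is one attempt and no reset: what is moved stays moved. The work goes in short steps, Python scripts to look and compute and a tool call to move; the robot and the scene stay as the last step left them, time stands still between calls to the robot, and variables do not carry over. Pictures are saved under pics/ and viewed, and the job is handed in when it is done.

Besides the shell and the picture viewer there is one more tool, called after "Emit:" by a JSON object that holds its "op" and its "data". jog_arm: Moves the arm, as the interface text tells. Its arguments: {"type":"object","properties":{"steps":{"type":"array","items":{"type":"array","items":{"type":"number"}}},"squeeze":{"type":"number"}},"required":["steps"]}

```bash
mkdir -p pics; python3 - <<'E'
from plant import r
import cv2,pickle
s=r.get_state()
for k in s: print(k,s[k])
for n in("side","top"):
    c=r.capture(n); cv2.imwrite(f"pics/{n}0.png",c["image"][:,:,::-1]); pickle.dump(c,open(f"{n}0.pkl","wb"))
    print(n,c["vfov"],c["cx"],c["cy"],c["D"],c["R"],c["t"])
E
```

```text
time_s 0.0
joints [ 8.78391310e+01  2.05907022e+01  6.34089144e-01 -1.97293526e-02
 -7.01353524e+01 -1.65083389e+01]
qd [ 0.06427762  0.07964784 -0.02358107  0.07743759 -0.07665781 -0.01123601]
joint_torque [ 4.12254713e-04 -5.82725966e+01  2.93059534e+01  6.99706256e+00
  6.86616695e-03 -1.69444907e-04]
tcp_pos [0.21593293 0.63905177 0.24463456]
eef_rot [-8.99916475e+01 -9.34450308e-02 -1.08675934e+02]
contact_force [-0.32098794  0.15677934 -0.13674658]
moment [0.00646843 0.00610601 0.05159476]
gripper_width 0.08784681918987866
side 44.810715748187256 282.8897967099217 209.59583715897406 [-0.18391093  0.          0.          0.          0.        ] [[ 0.96273117 -0.26998035  0.01610292]
 [-0.08140771 -0.34604304 -0.93468016]
 [ 0.25791758  0.89853482 -0.3551249 ]] [-0.50105512  0.11551365  1.15059428]
top 43.189438063270146 285.3901650712029 208.33610180080098 [-0.1458911  0.         0.         0.         0.       ] [[-0.02922064 -0.99957125  0.00186413]
 [-0.99130917  0.02873971 -0.12837503]
 [ 0.12826642 -0.00559913 -0.99172394]] [0.01796214 0.53938725 1.32880431]
```

View pics/side0.png

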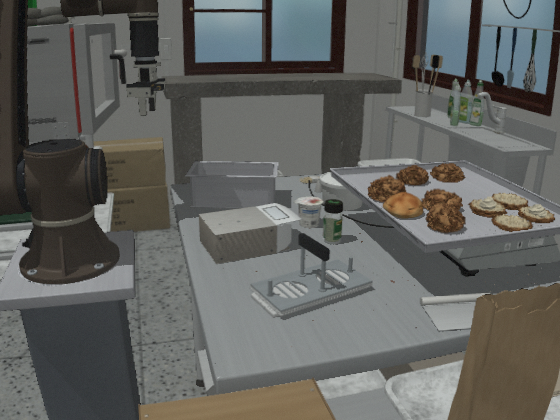

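View pics/top0.png

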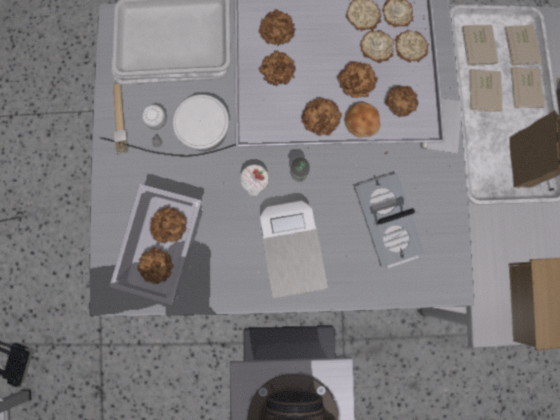

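The side view shows the pan (235,180), box (240,232), cup (308,212), shaker (333,220) and stencil with its black handle (313,247). The top view shows the pan (157,245) with two buns, the box (294,250), and the stencil (390,220) with its bar at (396,216).

```bash
cat > h.py <<'E'
import numpy as np,cv2,pickle
def K(c):
    f=210/np.tan(np.radians(c["vfov"]/2)); return np.array([[f,0,c["cx"]],[0,f,c["cy"]],[0,0,1.]])
def ray(c,uv):
    p=cv2.undistortPoints(np.array(uv,float).reshape(-1,1,2),K(c),np.array(c["D"])).reshape(-1,2)
    R=np.array(c["R"]);d=np.c_[p,np.ones(len(p))]@R
    return -R.T@np.array(c["t"]),d
def onz(c,uv,z):
    o,d=ray(c,uv); return o+d*((z-o[2])/d[:,2])[:,None]
def proj(c,X):
    R=np.array(c["R"]);return cv2.projectPoints(np.array(X,float).reshape(-1,1,3),cv2.Rodrigues(R)[0],np.array(c["t"],float),K(c),np.array(c["D"]))[0].reshape(-1,2)
E
python3 - <<'E'
import cv2
a=cv2.imread("pics/top0.png");s=cv2.imread("pics/side0.png")
cv2.imwrite("pics/c1.png",cv2.resize(a[180:305,100:215],None,fx=4.8,fy=4.8,interpolation=cv2.INTER_CUBIC))
cv2.imwrite("pics/c2.png",cv2.resize(a[165:275,345:435],None,fx=5,fy=5,interpolation=cv2.INTER_CUBIC))
cv2.imwrite("pics/c3.png",cv2.resize(s[150:320,170:390],None,fx=3.5,fy=3.5,interpolation=cv2.INTER_CUBIC))
E
```

```text
(no output)
```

View pics/c1.png

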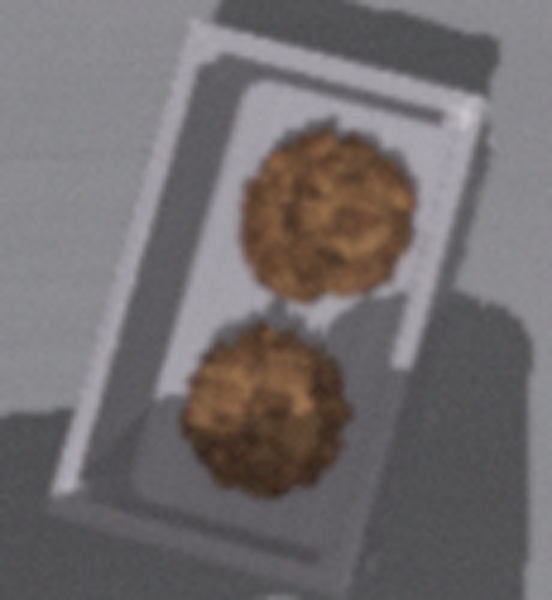

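View pics/c2.png

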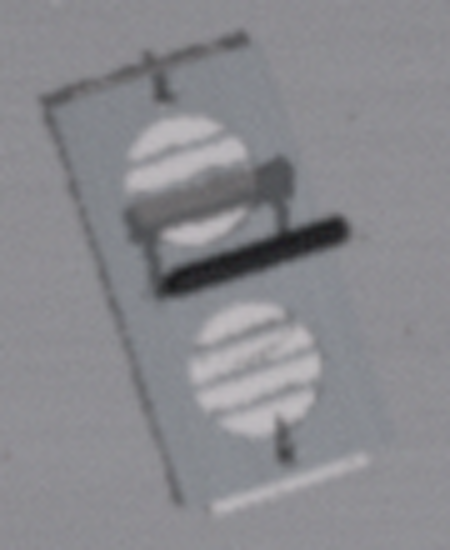

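View pics/c3.png

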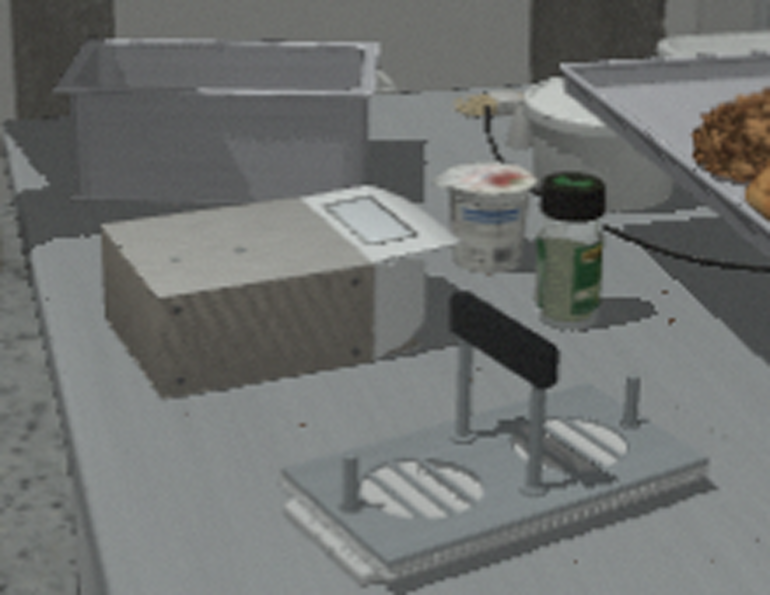

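```bash
cat > m.py <<'E'
from h import *
c=pickle.load(open("top0.pkl","rb"));s=pickle.load(open("side0.pkl","rb"))
u=lambda P,sc,ox,oy:(np.array(P,float)+.5)/sc-.5+[ox,oy]
pr=lambda n,x:print(n,np.round(x,4).tolist())
P=onz(c,u([(196,20),(485,95),(345,595),(52,500)],4.8,100,180),0.1)
pr("pan",P);pr("ctr",P.mean(0))
pr("edges",[np.linalg.norm(P[i]-P[(i+1)%4]) for i in range(4)])
pr("ang",[np.degrees(np.arctan2(*(P[a]-P[b])[[1,0]])) for a,b in((0,3),(1,2),(0,1),(3,2))])
S=u([(187,180),(255,370)],5,345,165);Q=onz(c,S,0.0215);pr("open",Q);pr("mid",Q.mean(0));pr("len",np.linalg.norm(Q[0]-Q[1]));d=Q[0]-Q[1];pr("ang",np.degrees(np.arctan2(d[1],d[0])))
C=onz(c,u([(45,100),(243,38),(180,502)],5,345,165),0.023);pr("plate corners",C);pr("mid",(C[1]+C[2])/2)
# bar mask
g=c["image"].max(2);m=(g<50).astype(np.uint8);m[:205]=0;m[:,:372]=0;m[230:]=0;m[:,420:]=0
n,l,st,ce=cv2.connectedComponentsWithStats(m);i=1+st[1:,4].argmax();pr("barcomp",st[i])
ys,xs=np.nonzero(l==i);rc=cv2.minAreaRect(np.c_[xs,ys].astype(np.float32));print(rc);b=onz(c,cv2.boxPoints(rc),0.116-.006);pr("bar",b.mean(0));pr("bang",b)
# side: bar centroid ray vs top ray
g=s["image"].max(2);m=(g<45).astype(np.uint8);m[:230]=0;m[262:]=0;m[:,:295]=0;m[:,332:]=0
n,l,st,ce2=cv2.connectedComponentsWithStats(m);i=1+st[1:,4].argmax();pr("side bar",st[i])
ys,xs=np.nonzero(l==i);rs=cv2.minAreaRect(np.c_[xs,ys].astype(np.float32));print(rs)
o1,d1=ray(c,[rc[0]]);o2,d2=ray(s,[rs[0]])
A=np.c_[d1[0],-d2[0]];t=np.linalg.lstsq(A,o2-o1,rcond=None)[0];pr("tri",[o1+t[0]*d1[0],o2+t[1]*d2[0]])
# side features
pr("side openings",onz(s,u([(421,489),(571,445)],3.5,170,150),.023))
pr("side pan rim near/far",onz(s,u([(55,92),(378,95),(118,40),(380,42)],3.5,170,150),.1))
pr("side box top",onz(s,u([(103,228),(162,298),(374,262),(300,197)],3.5,170,150),.076))
pr("side cup top, shaker top",[onz(s,u([(487,178)],3.5,170,150),.071)[0],onz(s,u([(573,180)],3.5,170,150),.105)[0]])
pr("buns",onz(c,u([(328,213),(267,410)],4.8,100,180),.04))
pr("top box corners",onz(c,[(263,227),(318,222),(326,290),(273,296),(270,205),(308,203)],.076))
pr("top cup, shaker",[onz(c,[(255,178)],.071)[0],onz(c,[(300,166)],.105)[0]])
E
python3 m.py
```

```text
pan [[0.6033, 0.3614, 0.1], [0.5595, 0.2104, 0.1], [0.3072, 0.2846, 0.1], [0.3576, 0.4361, 0.1]]
ctr [0.4569, 0.3231, 0.1]
edges [0.1572, 0.2629, 0.1596, 0.2568]
ang [-16.9125, -16.4082, 73.805, 71.6073]
open [[0.5545, -0.2508, 0.0215], [0.454, -0.2814, 0.0215]]
mid [0.5042, -0.2661, 0.0215]
len 0.105
ang 16.897
plate corners [[0.5986, -0.178, 0.023], [0.6289, -0.2845, 0.023], [0.3871, -0.2385, 0.023]]
mid [0.508, -0.2615, 0.023]
barcomp [378, 209, 35, 14, 128]
((395.10003662109375, 215.7999725341797), (3.4785051345825195, 36.366188049316406), 71.56505584716797)
bar [0.5039, -0.2645, 0.11]
bang [[0.4951, -0.2199, 0.11], [0.5208, -0.3067, 0.11], [0.5126, -0.309, 0.11], [0.487, -0.2222, 0.11]]
side bar [299, 234, 30, 27, 399]
((313.5769348144531, 246.38461303710938), (36.88756561279297, 12.203404426574707), 33.690067291259766)
tri [[0.5049, -0.2664, 0.1001], [0.507, -0.267, 0.1004]]
side openings [[0.4534, -0.2893, 0.023], [0.5543, -0.2612, 0.023]]
side pan rim near/far [[0.3063, 0.2678, 0.1], [0.5595, 0.2002, 0.1], [0.3763, 0.414, 0.1], [0.6031, 0.355, 0.1]]
side box top [[0.3145, 0.0184, 0.076], [0.336, -0.1099, 0.076], [0.4804, -0.0836, 0.076], [0.4602, 0.047, 0.076]]
side cup top, shaker top [[0.6093, 0.0681, 0.071], [0.6358, -0.0392, 0.105]]
buns [[0.5073, 0.305, 0.04], [0.4029, 0.3384, 0.04]]
top box corners [[0.4893, 0.0594, 0.076], [0.4978, -0.0775, 0.076], [0.3295, -0.0912, 0.076], [0.3188, 0.0392, 0.076], [0.5438, 0.0406, 0.076], [0.5461, -0.0543, 0.076]]
top cup, shaker [[0.6143, 0.0768, 0.071], [0.6347, -0.0364, 0.105]]
```

Emit:
{"op": "jog_arm", "data": {"steps": [[0,0.0135,0,0.017,0],[0,0.0135,0,0.017,0],[0,0.0135,0,0.017,0],[0,0.0135,0,0.017,0],[0,0.0135,0,0.017,0],[0,0.0135,0,0.017,0],[0,0.0135,0,0.017,0],[0,0.0135,0,0.017,0],[0,0.0135,0,0.017,0],[0,0.0135,0,0.017,0],[0,0.0135,0,0.017,0],[0,0.0135,0,0.017,0]]}}

```text
time_s: 1.1
tcp_pos: [0.3578, 0.4195, 0.2453]
eef_rot: [-90.0, -0.0, -108.7]
contact_force: [-0.1, -0.4, 0.4]
gripper_width: 0.0877
```

Emit:
{"op": "jog_arm", "data": {"steps": [[0,0.0135,0,0.017,0],[0,0.0135,0,0.017,0],[0,0.0135,0,0.017,0],[0,0.0135,0,0.017,0],[0,0.0135,0,0.017,0],[0,0.0135,0,0.017,0],[0,0.0135,0,0.017,0],[0,0.0135,0,0.017,0],[0,0.0135,0,0.017,0],[0,0.0135,0,0.017,0],[0,0.0135,0,0.017,0],[0,0.0135,0,0.017,0]]}}

```text
time_s: 2.1
tcp_pos: [0.4991, 0.2009, 0.2453]
eef_rot: [-90.0, -0.0, -108.7]
contact_force: [0.3, 0.5, 0.7]
gripper_width: 0.088
```

Emit:
{"op": "jog_arm", "data": {"steps": [[0,0,0,0,6.8],[0,0,0,0,6.8],[0,0,0,0,6.8],[0,0,0,0,6.8],[0,0,0,0,6.8],[0,0,0,0,6.8],[0,0,0,0,6.8],[0,0,0,0,6.8],[0,0.0082,0,0.028,0],[0,0.0082,0,0.028,0],[0,0.0082,0,0.028,0],[0,0.0082,0,0.028,0]]}}

```text
time_s: 3.1
tcp_pos: [0.4997, 0.0841, 0.2453]
eef_rot: [-90.0, -0.0, -163.0]
contact_force: [-0.1, -0.7, -0.4]
gripper_width: 0.0879
```

Emit:
{"op": "jog_arm", "data": {"steps": [[0,0.0082,0,0.028,0],[0,0.0082,0,0.028,0],[0,0.0082,0,0.028,0],[0,0.0082,0,0.028,0],[0,0.0082,0,0.028,0],[0,0.0082,0,0.028,0],[0,0.0082,0,0.028,0],[0,0.0082,0,0.028,0],[0,0.0082,0,0.028,0],[0,0.0082,0,0.028,0],[0,0.0082,0,0.028,0],[0,0.0082,0,0.028,0]]}}

```text
time_s: 4.1
tcp_pos: [0.5034, -0.2663, 0.2453]
eef_rot: [-90.0, -0.0, -163.1]
contact_force: [0.9, 0.2, 0.6]
gripper_width: 0.0876
```

Emit:
{"op": "jog_arm", "data": {"steps": [[0,0,0.02,0,0],[0,0,0.02,0,0],[0,0,0.02,0,0],[0,0,0.02,0,0],[0,0,0.01,0,0],[0,0,0,0,0]]}}

```text
time_s: 4.6
tcp_pos: [0.5022, -0.2644, 0.1529]
eef_rot: [-90.1, -0.2, -163.1]
contact_force: [-0.5, -0.4, -0.8]
gripper_width: 0.0875
```

```bash
python3 - <<'E'
from plant import r
import cv2,pickle
from h import *
s=r.get_state();print(s["tcp_pos"])
for n in("side","top"):
    c=r.capture(n); im=c["image"][:,:,::-1]; pickle.dump(c,open(f"{n}1.pkl","wb"))
    if n=="side": im=im[180:320,250:390]
    else: im=im[160:280,330:450]
    cv2.imwrite(f"pics/{n}1.png",cv2.resize(im,None,fx=4.2,fy=4.2,interpolation=cv2.INTER_CUBIC))
    print(n,proj(c,[s["tcp_pos"],[0.505,-.266,.103]]))
E
```

```text
[ 0.50224375 -0.26444705  0.15293855]
side [[311.90381415 221.53986877]
 [312.53600997 245.10104903]]
top [[398.95832562 214.38735743]
 [395.18672884 215.63813019]]
```

View pics/side1.png

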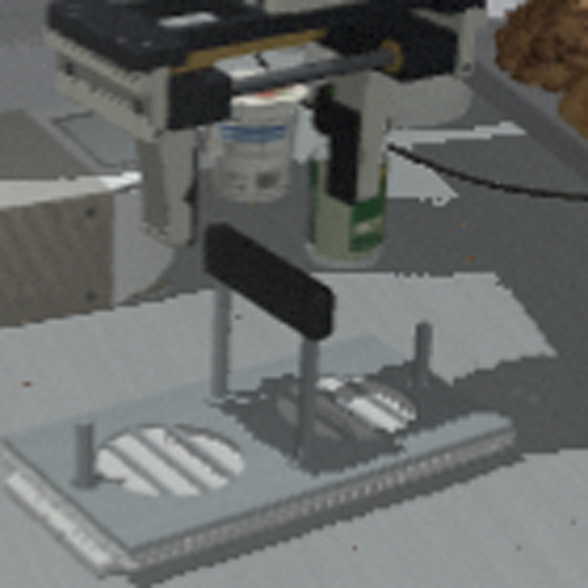

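View pics/top1.png

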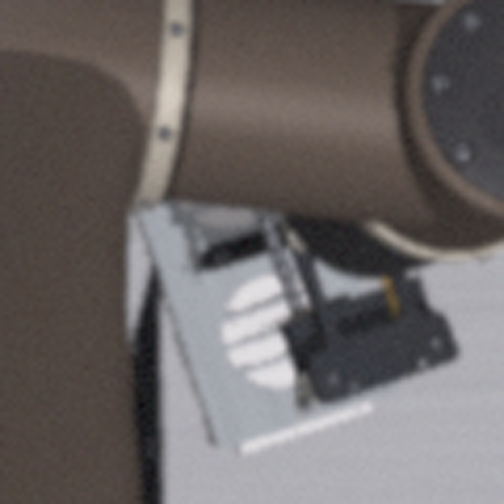

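Emit:
{"op": "jog_arm", "data": {"steps": [[0,0.0,0.01,0,0],[0,0,0.01,0,0],[0,0,0.01,0,0],[0,0,0.01,0,0],[0,0,0.0105,0,0],[0,0,0,0,0],[0.6,0,0,0,0],[0.8,0,0,0,0],[1,0,0,0,0],[1,0,0,0,0],[1,0,0,0,0],[1,0,0,0,0]], "squeeze": 45}}

```text
time_s: 5.7
tcp_pos: [0.504, -0.2649, 0.1054]
eef_rot: [-90.0, 0.0, -163.1]
contact_force: [-0.3, 0.6, -0.6]
gripper_width: 0.0533
```

Emit:
{"op": "jog_arm", "data": {"steps": [[1,0,0,0,0],[1,0,0,0,0],[1,0,0,0,0],[1,0,0,0,0]]}}

```text
time_s: 6.03
tcp_pos: [0.5039, -0.2649, 0.1051]
eef_rot: [-90.0, 0.0, -163.1]
contact_force: [0.1, -0.1, 0.4]
gripper_width: 0.027
```

Emit:
{"op": "jog_arm", "data": {"steps": [[1,0,0,0,0],[1,0,0,0,0],[1,0,0,0,0],[1,0,0,0,0],[1,0,0,0,0],[1,0,0,0,0],[1,0,0,0,0],[1,0,0,0,0]]}}

```text
time_s: 6.7
tcp_pos: [0.5039, -0.2649, 0.1051]
eef_rot: [-90.0, 0.0, -163.1]
contact_force: [1.0, 0.8, -0.7]
gripper_width: 0.0138
```

Emit:
{"op": "jog_arm", "data": {"steps": [[1,0,-0.004,0,0],[1,0,-0.008,0,0],[1,0,-0.012,0,0],[1,0,-0.015,0,0],[1,0,-0.015,0,0],[1,0,-0.015,0,0],[1,0,-0.015,0,0],[1,0,-0.015,0,0],[1,0,-0.015,0,0],[1,0,-0.015,0,0],[1,0,-0.01,0,0],[1,0,-0.006,0,0]]}}

```text
time_s: 7.7
tcp_pos: [0.5041, -0.265, 0.2518]
eef_rot: [-90.0, 0.1, -163.1]
contact_force: [0.7, 0.0, -2.8]
gripper_width: 0.0135
```

```bash
cat > snap.py <<'E'
from plant import r
import sys
from h import *
k=sys.argv[1]
s=r.get_state();print(s["time_s"],s["tcp_pos"],s["eef_rot"],s["contact_force"],s["moment"],s["gripper_width"])
for n in("side","top"):
    c=r.capture(n); cv2.imwrite(f"pics/{n}{k}.png",c["image"][:,:,::-1]); pickle.dump(c,open(f"{n}{k}.pkl","wb"))
E
python3 snap.py 2
```

```text
7.7 [ 0.50405129 -0.26495144  0.25177222] [-8.99536648e+01  8.69199477e-02 -1.63069606e+02] [ 0.69548043  0.02527307 -2.77973067] [ 0.02517724 -0.09118767 -0.01550006] 0.013450581690497803
```

View pics/side2.png

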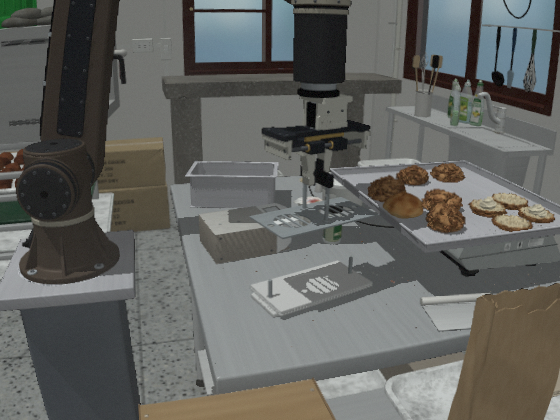

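View pics/top2.png

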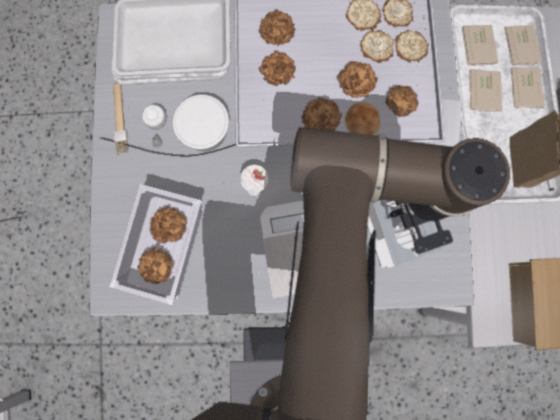

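The stencil hangs level at (305,215) in the side view, clear of the pins. The pan is fully lit in the top view (155,243), so I'll measure it again.

```bash
python3 - <<'E'
import cv2
a=cv2.imread("pics/top2.png");s=cv2.imread("pics/side2.png")
cv2.imwrite("pics/c4.png",cv2.resize(a[180:305,100:215],None,fx=4.8,fy=4.8,interpolation=cv2.INTER_CUBIC))
cv2.imwrite("pics/c5.png",cv2.resize(s[155:215,180:285],None,fx=7,fy=7,interpolation=cv2.INTER_CUBIC))
E
```

```text
(no output)
```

View pics/c4.png

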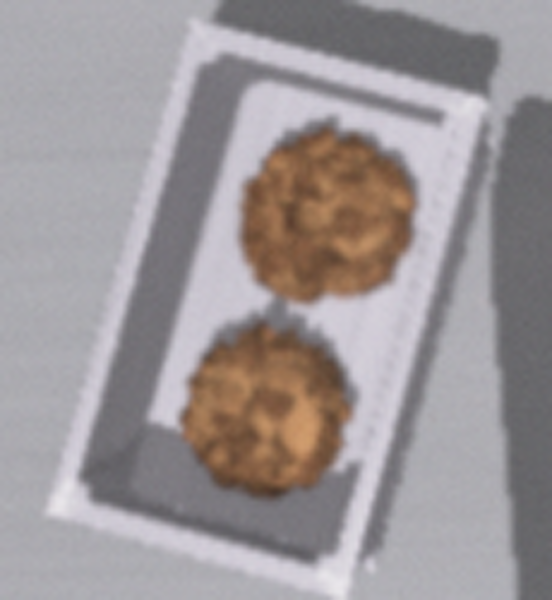

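View pics/c5.png

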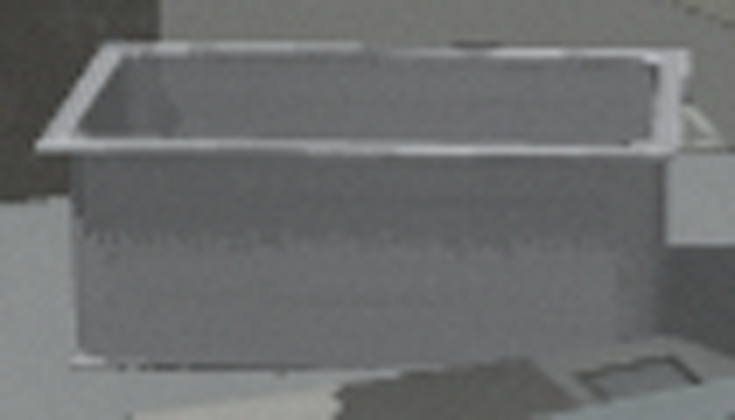

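```bash
cat > m2.py <<'E'
from h import *
c=pickle.load(open("top2.pkl","rb"));s=pickle.load(open("side2.pkl","rb"))
u=lambda P,sc,ox,oy:(np.array(P,float)+.5)/sc-.5+[ox,oy]
pr=lambda n,x:print(n,np.round(x,4).tolist())
def quad(n,P):
    pr(n,P[:,:2]);pr(" ctr",P.mean(0)[:2]);pr(" edges",[np.linalg.norm(P[i]-P[(i+1)%4]) for i in range(4)])
    pr(" ang",[np.degrees(np.arctan2(*(P[a]-P[b])[[1,0]])) for a,b in((0,3),(1,2),(0,1),(3,2))])
T=u([(194,22),(487,98),(348,597),(47,514)],4.8,100,180)
S=u([(690,49),(678,153),(36,150),(105,43)],7,180,155)
quad("top",onz(c,T,.1));quad("side",onz(s,S,.1))
o1,d1=ray(c,T);o2,d2=ray(s,S);W=[]
for a,b in zip(d1,d2):
    t=np.linalg.lstsq(np.c_[a,-b],o2-o1,rcond=None)[0];p,q=o1+t[0]*a,o2+t[1]*b;W.append((p+q)/2);pr("tri",[*((p+q)/2),np.linalg.norm(p-q)])
quad("tri",np.array(W))
quad("top inner",onz(c,u([(205,57),(450,112),(325,560),(82,487)],4.8,100,180),.1))
pr("floor edge NW",onz(c,u([(245,85),(135,490)],4.8,100,180),.003))
im=c["image"].astype(int);hsv=cv2.cvtColor(c["image"],cv2.COLOR_RGB2HSV)
m=((hsv[...,1]>90)&(hsv[...,0]<25)).astype(np.uint8);m[:185]=0;m[:,205:]=0;m[:,:110]=0;m[300:]=0
n,l,st,ce=cv2.connectedComponentsWithStats(cv2.morphologyEx(m,cv2.MORPH_OPEN,np.ones((3,3))))
for i in range(1,n):
    if st[i,4]>200: pr("bun",[*st[i],*onz(c,[ce[i]],.035)[0]])
E
python3 m2.py
```

```text
top [[0.6023, 0.3624], [0.5579, 0.2093], [0.3062, 0.2831], [0.3505, 0.4387]]
 ctr [0.4542, 0.3234]
 edges [0.1594, 0.2623, 0.1618, 0.2631]
 ang [-16.8616, -16.3382, 73.817, 74.105]
side [[0.6032, 0.3559], [0.557, 0.2043], [0.3045, 0.2675], [0.35, 0.4247]]
 ctr [0.4537, 0.3131]
 edges [0.1584, 0.2604, 0.1636, 0.2624]
 ang [-15.2196, -14.0607, 73.0817, 73.861]
tri [0.6038, 0.3627, 0.098, 0.0024]
tri [0.5583, 0.2096, 0.0983, 0.0004]
tri [0.3059, 0.2842, 0.0949, 0.0002]
tri [0.351, 0.44, 0.0959, 0.001]
tri [[0.6038, 0.3627], [0.5583, 0.2096], [0.3059, 0.2842], [0.351, 0.44]]
 ctr [0.4547, 0.3241]
 edges [0.1598, 0.2633, 0.1622, 0.2644]
 ang [-17.0011, -16.4726, 73.4449, 73.8585]
top inner [[0.5837, 0.3564], [0.5512, 0.2285], [0.325, 0.2946], [0.3639, 0.4203]]
 ctr [0.4559, 0.325]
 edges [0.132, 0.2357, 0.1315, 0.2289]
 ang [-16.2025, -16.2972, 75.7331, 72.7641]
floor edge NW [[0.5838, 0.3598, 0.003], [0.3617, 0.4214, 0.003]]
bun [151.0, 208.0, 35.0, 34.0, 920.0, 0.5053, 0.3073, 0.035]
bun [139.0, 249.0, 33.0, 34.0, 843.0, 0.4014, 0.3405, 0.035]
```

Emit:
{"op": "jog_arm", "data": {"steps": [[1,-0.0026,0,-0.012,0],[1,-0.0052,0,-0.024,0],[1,-0.0052,0,-0.024,0],[1,-0.0052,0,-0.024,0],[1,-0.0052,0,-0.024,0],[1,-0.0052,0,-0.024,0],[1,-0.0052,0,-0.024,0],[1,-0.0052,0,-0.024,0],[1,-0.0052,0,-0.024,0],[1,-0.0052,0,-0.024,0],[1,-0.0052,0,-0.024,0],[1,-0.0052,0,-0.024,0]]}}

```text
time_s: 8.8
tcp_pos: [0.4795, 0.018, 0.2491]
eef_rot: [-90.0, -0.1, -163.1]
contact_force: [0.5, -0.2, -3.1]
gripper_width: 0.0136
```

Emit:
{"op": "jog_arm", "data": {"steps": [[1,-0.0052,0,-0.024,0],[1,-0.0052,0,-0.024,0],[1,-0.0052,0,-0.024,0],[1,-0.0052,0,-0.024,0],[1,-0.0052,0,-0.024,0],[1,-0.0052,0,-0.024,0],[1,-0.0052,0,-0.024,0],[1,-0.0052,0,-0.024,0],[1,-0.0052,0,-0.024,0],[1,-0.0052,0,-0.024,0],[1,-0.0052,0,-0.024,0],[1,-0.0052,0,-0.024,0]]}}

```text
time_s: 9.8
tcp_pos: [0.4553, 0.3113, 0.2489]
eef_rot: [-90.0, -0.1, -163.1]
contact_force: [1.1, -0.4, -2.6]
gripper_width: 0.0135
```

Emit:
{"op": "jog_arm", "data": {"steps": [[1,-0.0026,0,-0.012,0],[1,0,0,0,2.5],[1,0,0,0,5],[1,0,0,0,6],[1,0,0,0,6],[1,0,0,0,6],[1,0,0,0,5],[1,0,0,0,3],[1,0,0,0,0],[1,0,0,0,0],[1,0,0,0,0],[1,0,0,0,0]]}}

```text
time_s: 10.8
tcp_pos: [0.4553, 0.3224, 0.2498]
eef_rot: [-90.0, -0.0, 163.5]
contact_force: [0.1, 0.8, -2.6]
gripper_width: 0.0138
```

```bash
python3 snap.py 3
```

```text
10.8 [0.45530984 0.32238973 0.24983343] [-8.99780231e+01 -1.07038228e-02  1.63511685e+02] [ 0.10219833  0.76479174 -2.60844299] [ 1.47952504e-01 -1.15954371e-01  7.38633099e-06] 0.013801294288409288
```

View pics/side3.png

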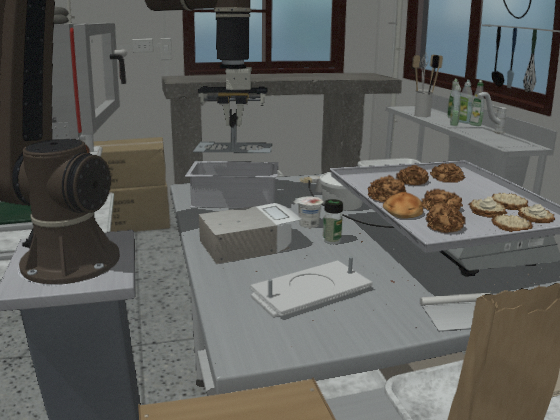

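View pics/top3.png

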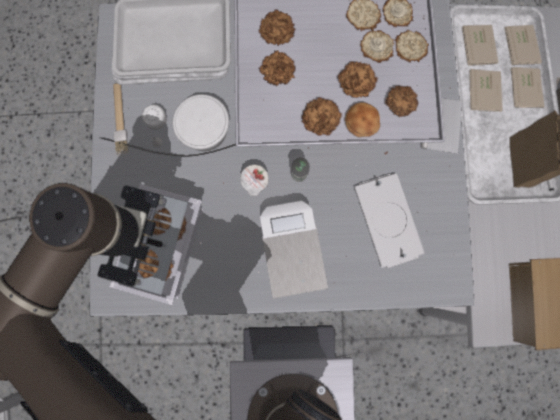

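```bash
python3 - <<'E'
import cv2
a=cv2.imread("pics/top3.png");s=cv2.imread("pics/side3.png")
cv2.imwrite("pics/c6.png",cv2.resize(a[180:305,100:215],None,fx=4.8,fy=4.8,interpolation=cv2.INTER_CUBIC))
cv2.imwrite("pics/c7.png",cv2.resize(s[130:215,180:285],None,fx=7,fy=7,interpolation=cv2.INTER_CUBIC))
E
```

```text
(no output)
```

View pics/c6.png

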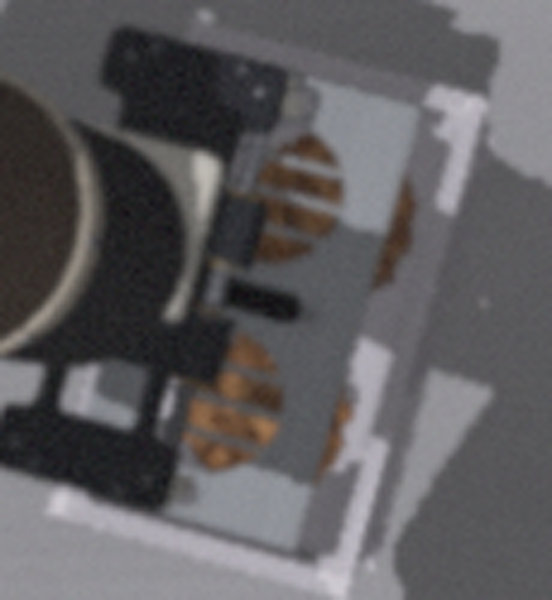

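View pics/c7.png

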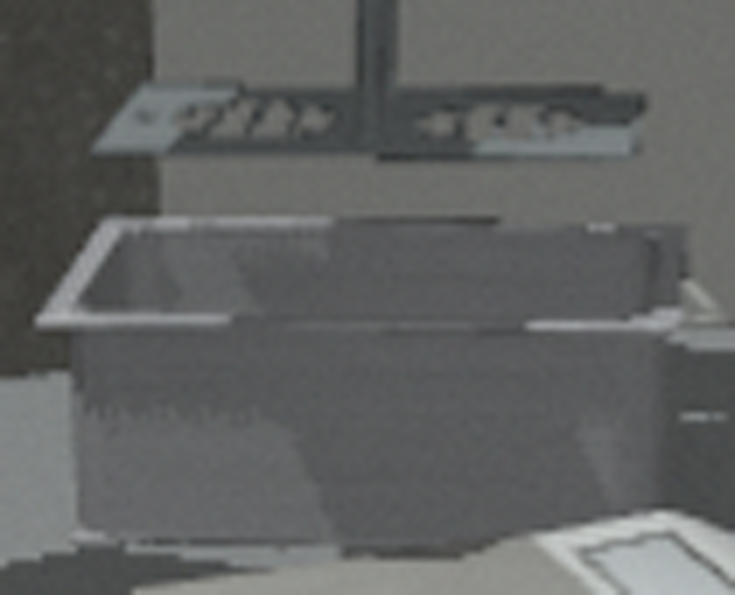

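```bash
cat > m3.py <<'E'
from h import *
c=pickle.load(open("top3.pkl","rb"));s=pickle.load(open("side3.pkl","rb"))
u=lambda P,sc,ox,oy:(np.array(P,float)+.5)/sc-.5+[ox,oy]
pr=lambda n,x:print(n,np.round(x,4).tolist())
z=.2498-.0851+.003
Q=onz(c,u([(420,107),(300,548)],4.8,100,180),z)[:,:2]
d=Q[0]-Q[1];L=np.linalg.norm(d);e=d/L;pr("L",[L,np.degrees(np.arctan2(e[1],e[0]))]);n=np.array([-e[1],e[0]])
pr("stencil ctr top",Q.mean(0)+n*.059)
a=np.radians(-16.5);ex=np.array([np.cos(a),np.sin(a)]);ey=np.array([-ex[1],ex[0]])
for nm,ctr in(("tcp",np.array([.4553,.3224])),):
    X=[[*(ctr+sx*.111*ex+sy*.059*ey),z] for sx,sy in((1,-1),(-1,-1),(1,1),(-1,1))]
    pr("pred top (crop)",(proj(c,X)-[100,180]+.5)*4.8-.5);pr("pred side crop",(proj(s,X)-[180,130]+.5)*7-.5)
Y=onz(s,u([(645,97),(632,155),(93,152),(150,85)],7,180,130),z);pr("side",Y);pr("ctr",Y.mean(0))
E
python3 m3.py
```

```text
L [0.2197, -15.8651]
stencil ctr top [0.4548, 0.3185]
pred top (crop) [[414.6569, 105.7221], [288.456, 550.0282], [186.6324, 44.9324], [58.3105, 483.952]]
pred side crop [[632.107, 149.1396], [89.3348, 141.0816], [642.5871, 82.8058], [138.2306, 75.5603]]
side [[0.5728, 0.3214, 0.1677], [0.5426, 0.225, 0.1677], [0.3316, 0.2789, 0.1677], [0.3685, 0.3912, 0.1677]]
ctr [0.4539, 0.3041, 0.1677]
```

Emit:
{"op": "jog_arm", "data": {"steps": [[1,0.0014,0,-0.0037,0],[1,0,0.01,0,0],[1,0,0.01,0,0],[1,0,0.01,0,0],[1,0,0.01,0,0],[1,0,0.008,0,0],[1,0,0.005,0,0],[1,0,0,0,0],[1,0,0,0,0],[1,0,0,0,0],[1,0,0,0,0]]}}

```text
time_s: 11.82
tcp_pos: [0.4555, 0.3268, 0.1977]
eef_rot: [-90.1, 0.0, 163.4]
contact_force: [0.7, 0.3, -2.2]
gripper_width: 0.0143
```

```bash
python3 snap.py 4; python3 - <<'E'
import cv2
a=cv2.imread("pics/top4.png");s=cv2.imread("pics/side4.png")
cv2.imwrite("pics/c8.png",cv2.resize(a[180:305,100:215],None,fx=4.8,fy=4.8,interpolation=cv2.INTER_CUBIC))
cv2.imwrite("pics/c9.png",cv2.resize(s[130:215,180:285],None,fx=7,fy=7,interpolation=cv2.INTER_CUBIC))
E
```

```text
11.8167 [0.45547972 0.32676569 0.19767753] [-9.00569784e+01  2.98315272e-02  1.63441171e+02] [ 0.7340062   0.25289545 -2.22945079] [ 0.08571721 -0.05461187  0.04508272] 0.014256123942046162
```

View pics/c8.png

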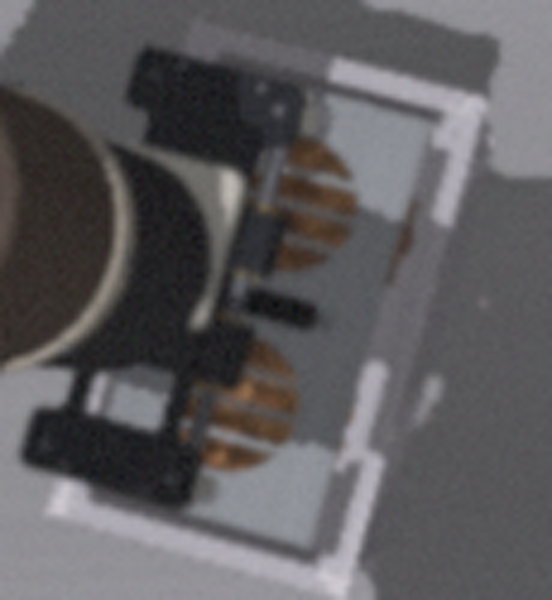

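View pics/c9.png

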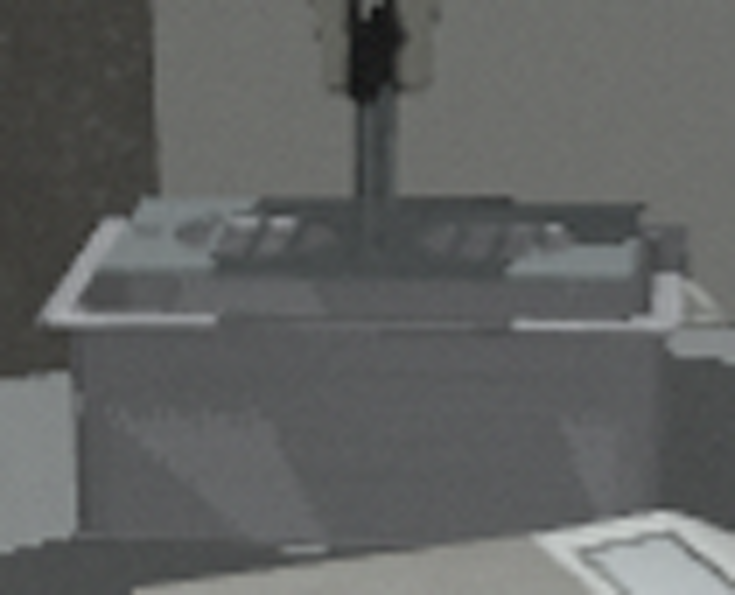

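```bash
cat > m4.py <<'E'
from h import *
c=pickle.load(open("top4.pkl","rb"));s=pickle.load(open("side4.pkl","rb"))
u=lambda P,sc,ox,oy:(np.array(P,float)+.5)/sc-.5+[ox,oy]
pr=lambda n,x:print(n,np.round(x,4).tolist())
z=.1977-.0851+.003
Q=onz(c,u([(440,119),(318,549)],4.8,100,180),z)[:,:2]
d=Q[0]-Q[1];L=np.linalg.norm(d);e=d/L;pr("L",[L,np.degrees(np.arctan2(e[1],e[0]))]);n=np.array([-e[1],e[0]])
pr("stencil ctr top",Q.mean(0)+n*.059)
# pan right rim outer, z .1 same image
P=onz(c,u([(487,98),(348,597)],4.8,100,180),.1)[:,:2];d=P[0]-P[1];e=d/np.linalg.norm(d);n=np.array([-e[1],e[0]]);pr("pan ctr from right rim",[*(P.mean(0)+n*.081),np.degrees(np.arctan2(e[1],e[0]))])
# bar (top at z .1977+.011..)
B=onz(c,u([(318,312)],4.8,100,180),.1977+.005)[:,:2];pr("bar -y end",B+n*.047)
Y=onz(s,u([(645,205),(640,275),(78,272),(140,198)],7,180,130),z);pr("side",Y);pr("ctr",Y.mean(0))
X=np.array([[.4547,.3237]]*1)
a=np.radians(-16.6);ex=np.array([np.cos(a),np.sin(a)]);ey=np.array([-ex[1],ex[0]])
X=[[*(np.array([.4547,.3237])+sx*.111*ex+sy*.059*ey),z] for sx,sy in((1,-1),(-1,-1),(1,1),(-1,1))]
pr("ideal top (crop)",(proj(c,X)-[100,180]+.5)*4.8-.5);pr("ideal side crop",(proj(s,X)-[180,130]+.5)*7-.5)
X=[[*(np.array([.4547,.3237])+sx*.1325*ex+sy*.081*ey),.1] for sx,sy in((1,-1),(-1,-1),(1,1),(-1,1))]
pr("rim top (crop)",(proj(c,X)-[100,180]+.5)*4.8-.5);pr("rim side crop",(proj(s,X)-[180,130]+.5)*7-.5)
E
python3 m4.py
```

```text
L [0.2238, -16.535]
stencil ctr top [0.455, 0.3194]
pan ctr from right rim [0.4548, 0.324, -16.3382]
bar -y end [[0.4568, 0.3194]]
side [[0.5771, 0.3358, 0.1156], [0.5476, 0.23, 0.1156], [0.3242, 0.2866, 0.1156], [0.363, 0.3973, 0.1156]]
ctr [0.453, 0.3124, 0.1156]
ideal top (crop) [[431.2585, 121.7613], [309.687, 548.1237], [212.016, 62.8206], [88.4518, 484.4198]]
ideal side crop [[628.6358, 271.905], [92.49, 262.8003], [639.6916, 197.513], [140.939, 189.3971]]
rim top (crop) [[489.1699, 96.6415], [346.4672, 600.2312], [192.0355, 17.2538], [46.1286, 513.2859]]
rim side crop [[679.0366, 324.9763], [32.5603, 313.5611], [689.1479, 219.3714], [103.4752, 209.6492]]
```

```bash
python3 - <<'E'
import cv2
a=cv2.imread("pics/top4.png")
k=cv2.convertScaleAbs(a[185:305,105:205],alpha=1.6)
cv2.imwrite("pics/c10.png",cv2.resize(k[60:],None,fx=8,fy=8,interpolation=cv2.INTER_NEAREST))
cv2.imwrite("pics/c11.png",cv2.resize(k[:70],None,fx=8,fy=8,interpolation=cv2.INTER_NEAREST))
E
```

```text
(no output)
```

View pics/c10.png

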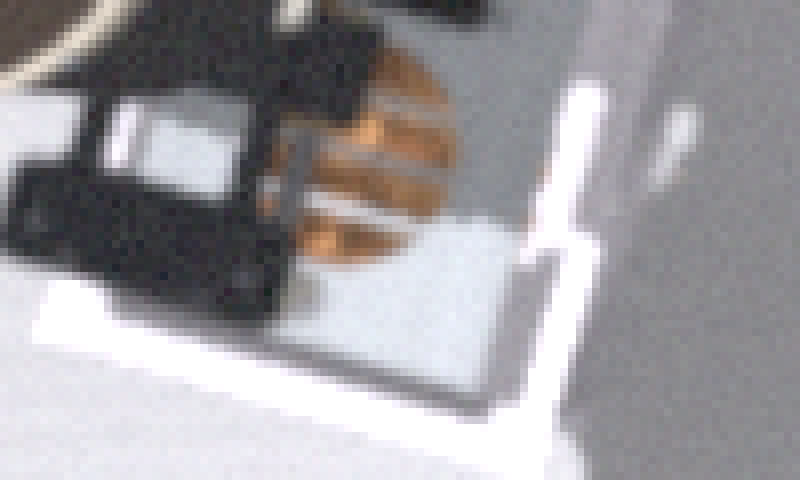

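View pics/c11.png

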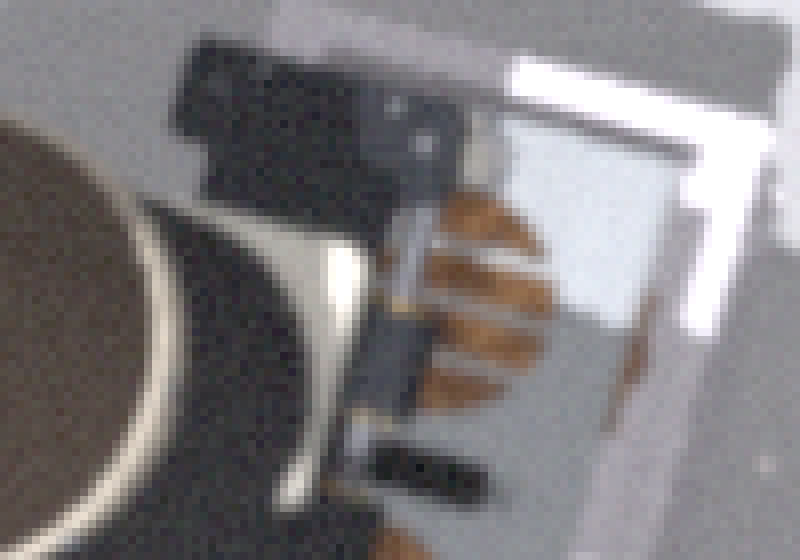

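Emit:
{"op": "jog_arm", "data": {"steps": [[1,0,0.005,-0.001,0],[1,0,0.005,0,0],[1,0,0.005,0,0],[1,0,0.004,0,0],[1,0,0,0,0],[1,0,0,0,0],[1,0,0,0,0]]}}

```text
time_s: 12.5
tcp_pos: [0.4556, 0.3275, 0.1781]
eef_rot: [-90.0, 0.0, 163.4]
contact_force: [-0.3, -0.3, -2.5]
gripper_width: 0.0139
```

```bash
python3 snap.py 5; python3 - <<'E'
import cv2
a=cv2.imread("pics/top5.png");s=cv2.imread("pics/side5.png")
k=cv2.convertScaleAbs(a[180:305,105:205],alpha=1.5)
cv2.imwrite("pics/c12.png",cv2.resize(k,None,fx=4.8,fy=4.8,interpolation=cv2.INTER_NEAREST))
cv2.imwrite("pics/c13.png",cv2.resize(s[130:215,180:285],None,fx=7,fy=7,interpolation=cv2.INTER_CUBIC))
E
```

```text
12.5 [0.45559686 0.3274565  0.17807685] [-8.99961406e+01  6.60505708e-03  1.63436784e+02] [-0.30710309 -0.2589378  -2.5327739 ] [ 0.14936991 -0.06407098  0.05631134] 0.013860363513405317
```

View pics/c12.png

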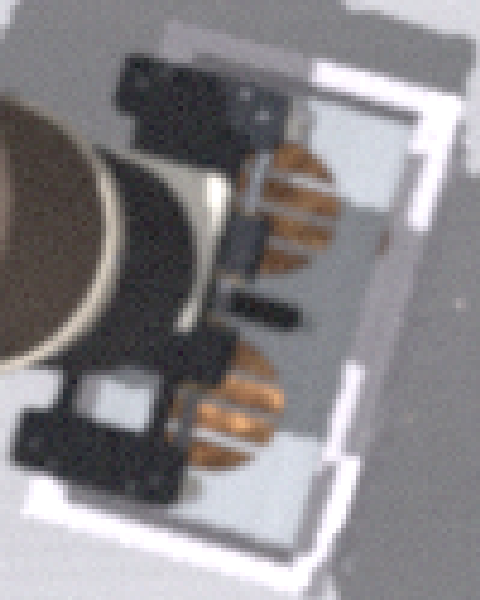

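View pics/c13.png

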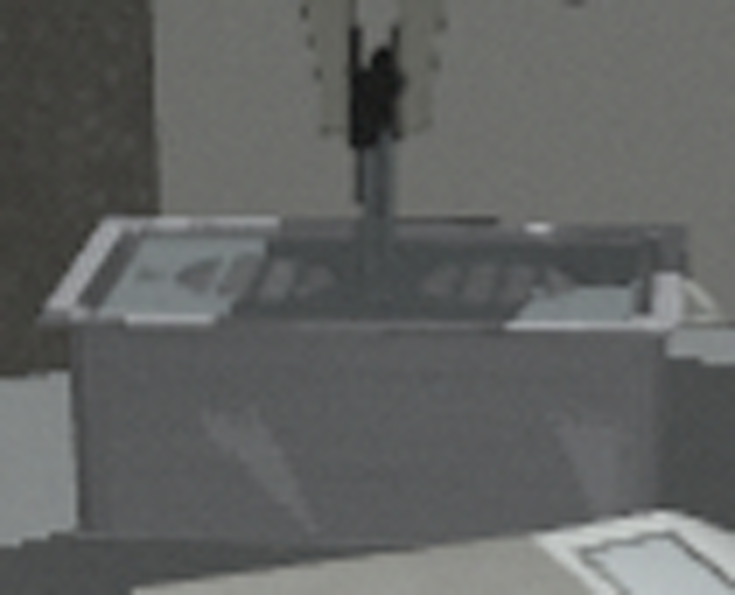

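Emit:
{"op": "jog_arm", "data": {"steps": [[1,0,0.004,-0.0005,0],[1,0,0.004,-0.0005,0],[1,0,0.004,0,0],[1,0,0.004,0,0],[1,0,0.004,0,0],[1,0,0.003,0,0],[1,0,0,0,0],[1,0,0,0,0],[1,0,0,0,0],[1,0,0,0,0]]}}

```text
time_s: 13.43
tcp_pos: [0.4559, 0.3285, 0.1553]
eef_rot: [-90.0, 0.0, 163.4]
contact_force: [0.1, 0.8, -3.3]
gripper_width: 0.0137
```

```bash
python3 snap.py 6; python3 - <<'E'
import cv2
a=cv2.imread("pics/top6.png");s=cv2.imread("pics/side6.png")
k=cv2.convertScaleAbs(a[180:305,105:205],alpha=1.5)
cv2.imwrite("pics/c14.png",cv2.resize(k,None,fx=4.8,fy=4.8,interpolation=cv2.INTER_NEAREST))
E
```

```text
13.4333 [0.45590938 0.32852311 0.15531829] [-9.00270917e+01  1.22042595e-02  1.63434031e+02] [ 0.11049952  0.75948848 -3.3136545 ] [ 0.07289473 -0.09571336  0.03059642] 0.013721779769949585
```

View pics/c14.png

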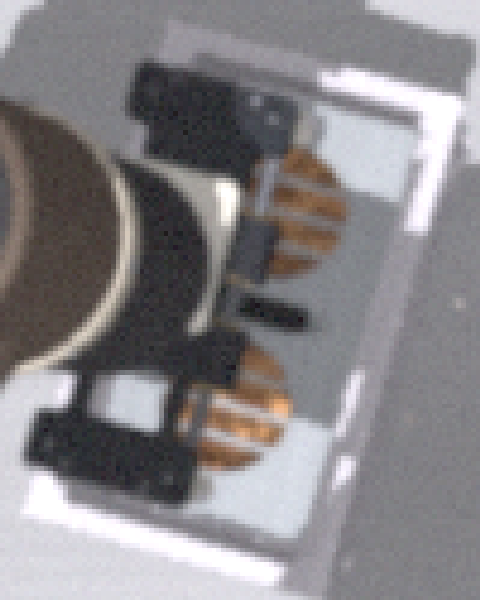

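View pics/side6.png

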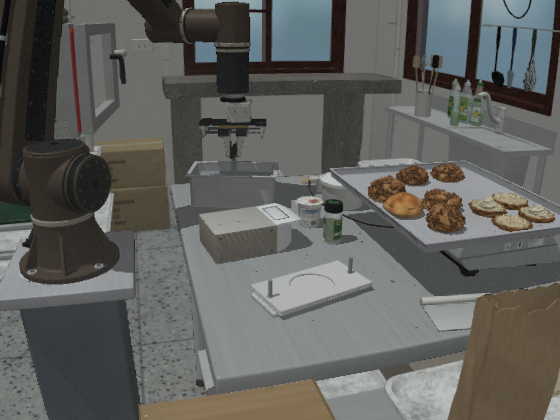

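```bash
python3 - <<'E'
from h import *
c=pickle.load(open("top6.pkl","rb"))
a=np.radians(-16.6);ex=np.array([np.cos(a),np.sin(a)]);ey=np.array([-ex[1],ex[0]]);C=np.array([.4547,.3237])
f=lambda hx,hy,z:np.round((proj(c,[[*(C+sx*hx*ex+sy*hy*ey),z] for sx,sy in((1,-1),(-1,-1),(-1,1),(1,1))])-[105,180]+.5)*4.8-.5).astype(int)
im=cv2.imread("pics/c14.png")
for q,col in((f(.111,.059,.073),(0,0,255)),(f(.1325,.081,.1),(0,255,0)),(f(.12,.07,.1),(255,255,0))): cv2.polylines(im,[q.reshape(-1,1,2)],True,col,1)
cv2.imwrite("pics/c15.png",im)
k=cv2.imread("pics/top0.png"),cv2.imread("pics/top6.png"),cv2.imread("pics/side3.png"),cv2.imread("pics/side6.png")
for m,n,(y0,y1,x0,x1) in((0,1,(150,310,225,335)),(2,3,(195,260,195,350))):
    A=cv2.cvtColor(k[m],6)[y0:y1,x0:x1];B=cv2.cvtColor(k[n],6)[y0:y1,x0:x1]
    print(cv2.phaseCorrelate(A.astype(float),B.astype(float)))
E
```

```text
((0.016318528614469585, 0.05682073214777006), 0.836508489330253)
((-0.02285475904268708, -0.02704616185877029), 0.9481077184042235)
```

View pics/c15.png

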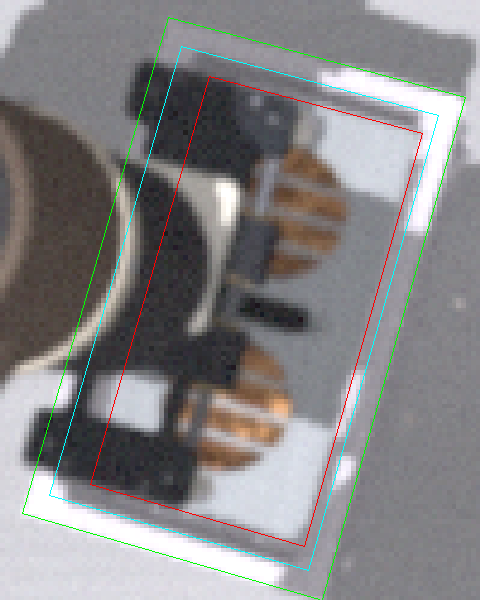

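```bash
python3 - <<'E'
from h import *
c=pickle.load(open("top6.pkl","rb"))
k=cv2.convertScaleAbs(c["image"][250:300,108:180,::-1],alpha=1.5)
S=11
im=cv2.resize(k,None,fx=S,fy=S,interpolation=cv2.INTER_NEAREST)
a=np.radians(-16.6);ex=np.array([np.cos(a),np.sin(a)]);ey=np.array([-ex[1],ex[0]]);C=np.array([.4547,.3237])
f=lambda hx,hy,z:np.round((proj(c,[[*(C+sx*hx*ex+sy*hy*ey),z] for sx,sy in((1,-1),(-1,-1),(-1,1),(1,1))])-[108,250]+.5)*S-.5).astype(int)
for q,col in((f(.111,.059,.073),(0,0,255)),(f(.12,.07,.1),(255,255,0))): cv2.polylines(im,[q.reshape(-1,1,2)],True,col,1)
cv2.imwrite("pics/c16.png",im)
print(c["image"][260:268:2,118:146].sum(2).tolist())
print(c["image"][272:288:4,162:180].sum(2).tolist())
E
```

```text
[[485, 419, 277, 131, 93, 113, 194, 253, 285, 311, 360, 414, 414, 416, 406, 415, 416, 415, 390, 385, 354, 308, 202, 107, 96, 110, 128, 178], [464, 347, 182, 106, 105, 169, 246, 277, 299, 328, 394, 417, 422, 421, 420, 420, 422, 424, 426, 394, 320, 221, 131, 87, 103, 152, 229, 253], [304, 174, 116, 111, 125, 212, 268, 289, 312, 370, 410, 418, 418, 414, 414, 418, 419, 426, 418, 387, 282, 167, 107, 97, 106, 162, 195, 190], [110, 89, 106, 84, 107, 164, 203, 238, 286, 357, 390, 408, 412, 411, 414, 421, 419, 421, 415, 392, 274, 144, 88, 122, 170, 232, 227, 181]]
[[348, 399, 428, 442, 442, 448, 438, 446, 440, 433, 422, 375, 324, 309, 302, 300, 302, 315], [442, 438, 440, 447, 451, 448, 443, 428, 429, 418, 363, 317, 327, 404, 488, 490, 430, 332], [440, 438, 438, 442, 447, 443, 442, 440, 413, 353, 312, 338, 418, 451, 413, 342, 306, 269], [438, 435, 443, 444, 440, 441, 441, 417, 326, 296, 313, 335, 324, 318, 317, 303, 262, 258]]
```

View pics/c16.png

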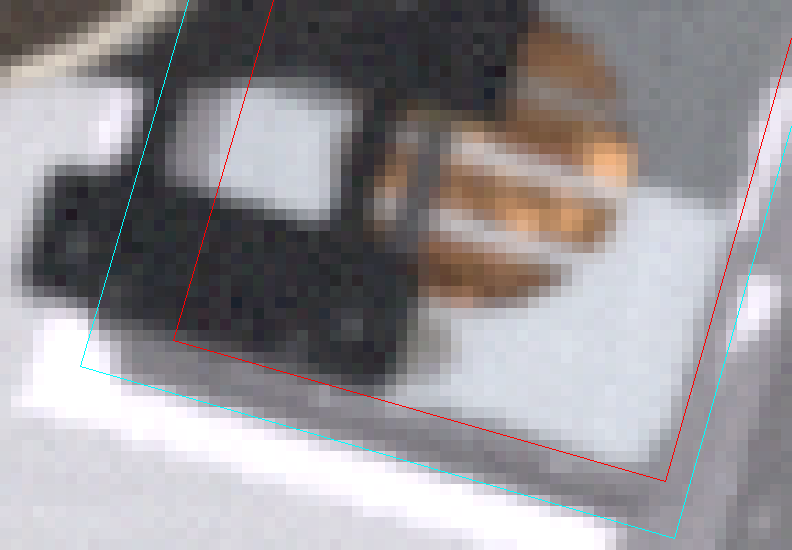

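Emit:
{"op": "jog_arm", "data": {"steps": [[1,0.0008,0,0.001,0],[1,0.0007,0.0005,0.001,0],[1,0,0,0,0],[1,0,0,0,0],[1,0,0,0,0],[1,0,0,0,0],[1,0,0,0,0],[1,0,0,0,0],[1,0,0,0,0],[1,0,0,0,0]]}}

```text
time_s: 14.37
tcp_pos: [0.4538, 0.3269, 0.1546]
eef_rot: [-90.0, 0.0, 163.4]
contact_force: [-0.8, 0.4, -3.8]
gripper_width: 0.0139
```

```bash
python3 snap.py 7; python3 - <<'E'
from h import *
c=pickle.load(open("top7.pkl","rb"))
k=cv2.convertScaleAbs(c["image"][185:305,105:205,::-1],alpha=1.5)
S=5
im=cv2.resize(k,None,fx=S,fy=S,interpolation=cv2.INTER_NEAREST)
a=np.radians(-16.6);ex=np.array([np.cos(a),np.sin(a)]);ey=np.array([-ex[1],ex[0]]);C=np.array([.4547,.3237])
f=lambda hx,hy,z:np.round((proj(c,[[*(C+sx*hx*ex+sy*hy*ey),z] for sx,sy in((1,-1),(-1,-1),(-1,1),(1,1))])-[105,185]+.5)*S-.5).astype(int)
for q,col in((f(.111,.059,.073),(0,0,255)),(f(.1325,.081,.1),(0,255,0))): cv2.polylines(im,[q.reshape(-1,1,2)],True,col,1)
cv2.imwrite("pics/c17.png",im)
s=cv2.imread("pics/side7.png");cv2.imwrite("pics/c18.png",cv2.resize(s[130:215,180:285],None,fx=7,fy=7,interpolation=cv2.INTER_CUBIC))
E
```

```text
14.3667 [0.45376404 0.32690063 0.15457739] [-9.00003309e+01  2.45626620e-04  1.63434022e+02] [-0.78154324  0.4428574  -3.8355509 ] [ 0.11615017 -0.11270608 -0.01322275] 0.013912307875858993
```

View pics/c17.png

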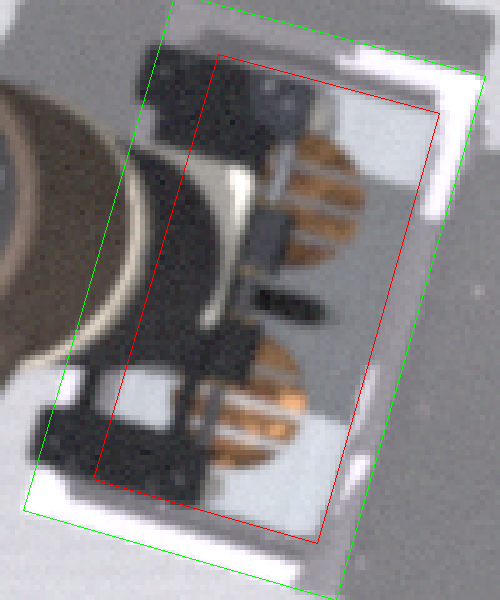

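View pics/c18.png

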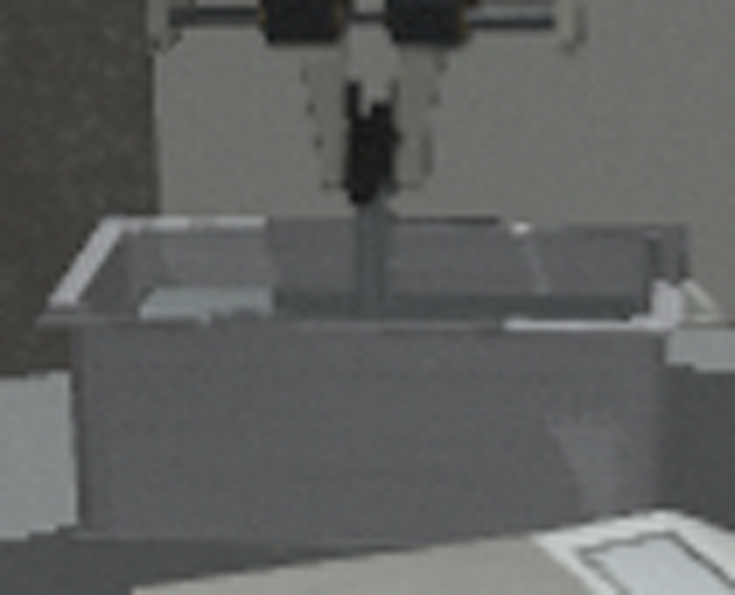

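```bash
python3 - <<'E'
from plant import r
print(r.get_state()["qd"]); print(r.close_job()); s=r.get_state(); print(s["tcp_pos"],s["contact_force"],s["gripper_width"])
E
```

```text
[-0.02955164  0.02990867 -0.05788327  0.01348337 -0.08426785  0.01252603]
the job is handed in; nothing more can be done
None
the job is handed in; nothing more can be done
```

I took the stencil by its black bar, lifted it straight off the pins and carried it over the box. I lowered it into the pan and handed the job in at about 14.4 s with the gripper still holding it. No verdict was reported.

**Position:** in the last top picture the plate lies within about 3 mm of the centre I measured for the pan, with a bun under each opening. The plate and pan lines agree within about 1°, and the tool stood vertical.

**Height:** the underside is about 69.5 mm above the table, or 11–12 mm over the bun tops. I worked this out from the tool height and where I gripped the bar; no picture measured the gap itself.

**Contact:** the last force reading was about −3.8 N vertically, with no upward push. That is a little more than the stencil's weight (about 2.6 N), which I took as sensor noise. The gripper read 13.9 mm on the 14 mm bar.

**Other objects:** the box and the shaker and cup area showed no measurable shift between pictures. The pan's rim stayed where I first measured it.

**What disagreed:** across the pan (y), the methods differed:
- The tool position alone put the stencil about 3 mm toward +y of the pan's centre.
- At the check just above the rim, the top picture put it 2–4 mm toward −y. By the end it showed a small offset toward +y, which I corrected by about 2 mm.
- The side camera was off by about one pixel (roughly 10 mm in y), so I used it only for comparing positions within the same picture.

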